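Offer the loose hinge leaf up to the jamb

ROBOT

A 6-joint arm with a two-finger parallel gripper is mounted at the origin on a cart in front of the work surface, level with it; the furniture and walls round the work are solid. World frame = base frame: x ahead of the robot, y to its left, z up, the work surface at z = 0. Lengths are in m, angles in rad, forces in N, time in s.
With the tool pointing down it reaches from about 0.325 to 1 m from the base axis. Payload 5.1 kg.
Tool frame: the origin (TCP) lies at the very end of the fingers, on their centre line; the grasp point (between the pads) lies 19 mm behind it; z points along the fingers, y is the line along which they close (so a half turn about z gives the same grasp; the last joint's range is limited). The gripper opens to 85 mm and grips with 20 to 120 N. Pads are 22 mm wide; open, the fingers measure 114 mm over their backs; the gripper's body (76 mm by 85 mm) begins 54 mm behind the grasp point. The pads swing forward as they close: fully open they stand 13 mm farther back than shut.
Start: joints at [-1.251, 0.124, 1.65, -0, 1.367, -0.083], TCP at [0.255, -0.598, 0.231] pointing down, gripper open.
Joint ranges: [-2.61, 2.61], [-1.02, 2.33], [0.03, 2.71], [-1.35, 4.49], [0.32, 2.68], [-2.91, 2.91]. Speed limits (rad/s): [2.57, 2.57, 3.14, 3.14, 3.14, 3.14].

INTERFACE

Orientations are given as a rotation vector (axis times angle).
In Python, from bench import * gives the robot as it stands. The module is installed in compiled form; this text tells all that it offers.
- The arm moves only by the tool jog_arm, never from a script. Its argument "deltas" is a list of rows, each a list of 6 numbers: the shift along the tool's x, y, z in units of 30 mm (1.0 is 30 mm), then the turn, a rotation vector about the tool's x, y, z in rad. A call has 1 to 5 rows; each row shifts and turns the commanded pose from where the row before left it, along the tool's axes as they then stand; what a row does not reach is not made up. A row lasts 1/12 s, in which the tool goes at most 41.7 mm and 7.16 degrees, less where a joint would pass 70% of its speed; a pose out of reach is approached as far as the arm can. A call is refused whole if a number of a shift passes 1 or a number of a turn 0.125, either way. A call with a gripper value outside its range is refused whole. "grip" is the opening, from 0 (shut) to 1 (fully open), set as the call begins (left out, the last holds). The fingers move at their own pace and stop on an object; "squeeze" is the grip in N (left out, the last holds). Time passes only in rows, so rows that do not move let the fingers close. It gives the time, the measured TCP pose, the force, the opening and the grip force at its end, in the units of the state.
- state(): the state, without advancing time (a new reading comes with each control period).
- capture(name): name is "scene" or "side" or "wrist"; returns a dict with "image" (384x512x3 uint8, red, green, blue), "fx", "fy", "cx", "cy" (pixels), "distortion" ([k1, k2, p1, p2, k3] as OpenCV has them; the pictures are not rectified), "world_from_camera" (4x4, takes a point from camera to world coordinates). Camera axes: x right, y down, z forward; pixel columns grow to the right and rows downward; lengths in m; the calibration is good to about 2 mm. A picture is of the moment at which its call begins. There is no depth.
- sign_off(): hands the job in; it is judged then, once.
The state is a dict: "time_s": time; "joints": joint angles; "dq": joint speeds; "effort": joint torques, N m; "tcp_pos": TCP position; "tcp_rot": TCP orientation; "ft_force": force on the tool from outside, world axes, zero at the start; "torque": the same for the moment, N m; "opening": finger opening in m; "gripper_force": force on a finger pad.
Only numpy, scipy, OpenCV 4.12 (cv2) and the standard library are available. Lean on these libraries where they do the work, as an engineer would, in place of code of your own. Each camera call takes 0.05 s, during which the arm holds its last target. There are 200 camera calls.

TASK

Pull the drawer of the small wooden hardware box well open, take out the steel hinge leaf and offer it up to the leaf fixed on the jamb block: lay it out flat and level like an open hinge, with its single knuckle in the gap between the two fixed knuckles, so that the three holes line up for an 8 mm pin to be pushed straight through. Hold it there still in the gripper, without forcing it against the fixed leaf, and finish while holding it; the pin is left for someone else to fit. Leave the bowl, the yellow box and the pot where they stand.

Things in the scene. Friction and masses are not known exactly. Their poses are not given: they have to be found in the camera images.
- hardware_box: Low box of light wood with one drawer, 180 mm deep (x) x 220 mm wide (y) x 75 mm high, fixed on the table. Origin: centre of its underside. Its front with the drawer faces its own -x, towards the robot; it may be turned by up to 0.15 rad. Its top is closed; the leaf's knuckle comes clear of the top's front edge only when the drawer is almost fully out.
- hardware_box_drawer0 (a joint): Travel of the drawer along the box's -x, in m: 0 shut, 0.132 at its stop; begins at 0 to 0.01. It slides stiffly (1 N) and stays where left. The hinge leaf lies loose on its floor, 22 mm above the table. Inside 135 mm (x) x 178 mm (y); side walls reach 53 mm above the table, the front board 62 mm.
- hardware_box_drawer0_handle (a point): Middle of the drawer's steel bar handle: a level round bar 11 mm thick and 110 mm long along the box's y, 35 mm in front of the drawer's face and about 42 mm above the table. Axes as the box's; it moves with the drawer. It can be pinched from above.
- hinge_leaf: Loose steel wrap-round hinge leaf, 0.15 kg: plate 44 (x) x 50 (y) x 8 mm, its two long sides folded up to flanges 20 mm high, 4 mm thick, and one knuckle mid +x end. Origin: centre of its flat underside, z up; centre of mass 10 mm ahead (+x). Lies flat, right way up, knuckle to the drawer's rear, turned up to 0.3 rad from the box. Grip it from above across the flanges (50 mm).
- leaf_knuckle (a point): Centre of the hole of the loose leaf's knuckle, 38 mm ahead (+x) of the leaf's origin and 11 mm above its underside; axes as hinge_leaf. The knuckle is a tube along y, 24 mm long, 22 mm outside diameter, 12 mm hole.
- jamb_block: Timber jamb block, 80 (x) x 110 (y) x 70 mm high, on a plywood foot, fixed on the table. Origin: centre of its underside; its -x side faces the robot, turned up to 0.4 rad. A steel hinge leaf is screwed flat on its top, two knuckles overhanging the -x edge. Along the far edge a stop 16 mm higher with the steel pin lying on it (fixed, not used).
- jamb_axis (a point): Point on the fixed holes' axis midway between the two fixed knuckles, 55 mm in front (-x) of the block's origin, 81 mm above the table; axes as jamb_block, holes along y. Each knuckle is 20 mm long, 22 mm across, hole 12 mm; the gap between is 29 mm, open above, below and to -x. Matched, the loose leaf extends to -x from here in free air, axes as the block's, underside 70 mm up.
- striped_bowl: Small striped bowl, 66 mm wide, 32 mm high, bystander; origin under its centre.
- yellow_box: Small yellow box, 46 x 76 x 32 mm, bystander; origin under its centre.
- dotted_pot: Olive pot with pale dots, 82 mm wide, 70 mm high, bystander; origin under its centre.
There are look-alikes about, which are no part of the job. What is shaped like the jamb_block but blue is not meant.

How it is judged:
On the way, in this order (a step that is already met when the one before it is completed fails the run):
1. the drawer is pulled open (value of joint hardware_box_drawer0 above 0.08 m), for 0.2 s.
2. the hinge leaf is lifted out of the drawer in the gripper (height (world z) of hinge_leaf above 0.07 m and contact force between hinge_leaf and the fingers above 1 N), for 0.2 s.
At the end, for the whole second after the job is handed in: The leaf is held still in the fingers (over 2 N), level within 0.12 rad, its knuckle between the fixed ones (within 4 mm of mid-gap), hole within 3 mm of the fixed axis in x and in z and parallel within 0.08 rad, pushing on the block with under 10 N (x of leaf_knuckle in the frame of jamb_axis between -0.003 and 0.003 m and z of leaf_knuckle in the frame of jamb_axis between -0.003 and 0.003 m and y of leaf_knuckle in the frame of jamb_axis between -0.004 and 0.004 m and angle between the y axis of hinge_leaf and the y axis of jamb_block, either way round below 0.08 rad and angle between hinge_leaf's own z axis and vertical below 0.12 rad and contact force between hinge_leaf and the fingers above 2 N and contact force between hinge_leaf and jamb_block below 10 N and linear speed of hinge_leaf below 0.01 m/s); the arm keeps its last pose, push and grip.
It fails at once if the striped bowl is knocked away or tipped (distance of striped_bowl from where it was at the start of the episode above 0.04 m or angle between striped_bowl's own z axis and vertical above 0.5 rad).
It fails at once if the yellow box is knocked away or tipped (distance of yellow_box from where it was at the start of the episode above 0.04 m or angle between yellow_box's own z axis and vertical above 0.5 rad).
It fails at once if the dotted pot is knocked away or tipped (distance of dotted_pot from where it was at the start of the episode above 0.04 m or angle between dotted_pot's own z axis and vertical above 0.5 rad).
It also fails if it takes over 54 s, if anything falls off the work surface, if the arm or the gripper's body presses on something with over 40 N, if the wrist force passes 120 N, or if a joint passes its speed limit or range.

## Working session

There is one attempt and no reset: what is moved stays moved. The work goes in short steps, Python scripts to look and compute and a tool call to move; the robot and the scene stay as the last step left them, time stands still between calls to the robot, and variables do not carry over. Pictures are saved under pics/ and viewed, at most 10 in all, crops included, and the job is handed in when it is done.

Besides the shell and the picture viewer there is one more tool, called after "Emit:" as name(argument=value, ...) on one line, values as JSON. jog_arm: Moves the arm, as the interface text tells. Its arguments: {"type":"object","properties":{"deltas":{"type":"array"},"grip":{"type":"number"},"squeeze":{"type":"number"}},"required":["deltas"]}

```bash
mkdir -p pics
cat > h.py <<'E'
from bench import *
import numpy as np, cv2, pickle
from scipy.spatial.transform import Rotation as R
def cap(n,f):
    c=capture(n); pickle.dump(c,open(f'pics/{f}.pkl','wb')); cv2.imwrite(f'pics/{f}.png',c['image'][:,:,::-1]); return c
def load(f): return pickle.load(open(f'pics/{f}.pkl','rb'))
def K(c): return np.array([[c['fx'],0,c['cx']],[0,c['fy'],c['cy']],[0,0,1.]])
def ray(c,uv):
    p=cv2.undistortPoints(np.array([[uv]],float),K(c),np.array(c['distortion'],float))[0,0]
    T=np.array(c['world_from_camera']); return T[:3,3],T[:3,:3]@np.array([p[0],p[1],1])
def atz(c,uv,z):
    o,d=ray(c,uv); return o+d*(z-o[2])/d[2]
def tri(*obs):
    A=np.zeros((3,3));b=np.zeros(3);L=[]
    for c,uv in obs:
        o,d=ray(c,uv);d=d/np.linalg.norm(d);P=np.eye(3)-np.outer(d,d);A+=P;b+=P@o;L.append((o,P))
    x=np.linalg.solve(A,b); return x,max(np.linalg.norm(P@(x-o)) for o,P in L)
def proj(c,X):
    T=np.linalg.inv(np.array(c['world_from_camera'])); X=np.atleast_2d(X)
    return cv2.projectPoints(X@T[:3,:3].T+T[:3,3],np.zeros(3),np.zeros(3),K(c),np.array(c['distortion'],float))[0][:,0]
def pose():
    s=state(); return np.array(s['tcp_pos']),R.from_rotvec(s['tcp_rot'])
def togo(p,yaw=None):
    # deltas in tool frame (units 30mm) to reach p; yaw= world angle of tool y axis (mod pi), tool down
    x,r=pose(); out=r.inv().apply(np.array(p)-x)/0.03; print('shift units',out.round(2))
    if yaw is not None:
        ys=[]
        for k in (0,1):
            a=yaw+k*np.pi; y=np.array([np.cos(a),np.sin(a),0]); z=np.array([0,0,-1.]); M=np.c_[np.cross(y,z),y,z]
            rv=(r.inv()*R.from_matrix(M)).as_rotvec(); ys.append(rv)
        print('turns',[v.round(3) for v in ys])
E
python3 - <<'E'
from h import *
s=state();print({k:np.round(v,3) for k,v in s.items()})
for n in('scene','side','wrist'):
    c=cap(n,n+'0');print(n,np.round(c['world_from_camera'],3).tolist(),c['fx'],c['distortion'])
a=[cv2.imread(f'pics/{n}0.png') for n in('scene','side')]
E
```

```text
{'time_s': np.float64(0.0), 'joints': array([-1.251,  0.125,  1.652,  0.   ,  1.367, -0.083]), 'dq': array([ 0.   ,  0.001, -0.   ,  0.   , -0.001, -0.   ]), 'effort': array([ 0.0000e+00, -4.2361e+01, -3.6546e+01, -0.0000e+00,  7.0000e-03,
       -0.0000e+00]), 'tcp_pos': array([ 0.255, -0.597,  0.23 ]), 'tcp_rot': array([-3.076, -0.628,  0.   ]), 'ft_force': array([-0.281, -0.342, -0.466]), 'torque': array([0.043, 0.029, 0.024]), 'gripper_force': np.float64(0.0), 'opening': np.float64(0.085)}
scene [[-0.577, -0.447, 0.684, -0.43], [-0.816, 0.289, -0.5, 0.671], [0.026, -0.847, -0.531, 0.828], [0.0, 0.0, 0.0, 1.0]] 391.8901681287483 [-0.05717247  0.          0.          0.          0.        ]
side [[-0.988, 0.126, -0.086, 0.644], [0.153, 0.777, -0.61, 0.824], [-0.01, -0.616, -0.787, 1.158], [0.0, 0.0, 0.0, 1.0]] 464.8841517624303 [0.05518025 0.         0.         0.         0.        ]
wrist [[0.392, -0.873, -0.291, 0.329], [-0.92, -0.373, -0.122, -0.566], [-0.002, 0.316, -0.949, 0.372], [0.0, 0.0, 0.0, 1.0]] 312.4975651903374 [-0.08017161  0.          0.          0.          0.        ]
```

View pics/scene0.png

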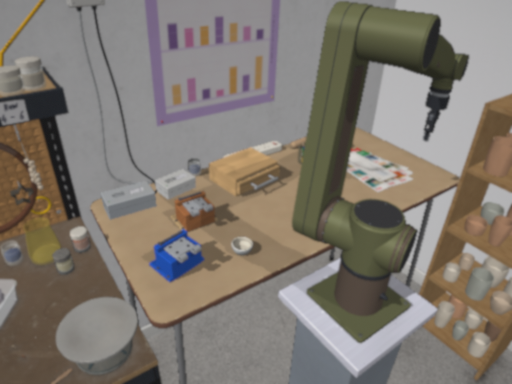

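View pics/side0.png

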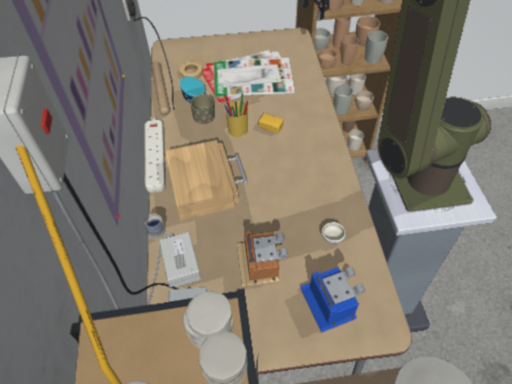

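The scene view shows the wooden box at about (243,172) with its handle near (265,182), the brown jamb block at (195,212), and the blue look-alike at (178,255). In the side view the box is at (203,178), the handle at (237,168), the jamb at (263,255), the bowl at (333,232), the yellow box at (270,122) and the pot at (203,109).

```bash
python3 - <<'E'
from h import *
a=cv2.imread('pics/scene0.png')[135:235,165:298];b=cv2.imread('pics/side0.png')[135:295,160:295]
a=cv2.resize(a,None,fx=3,fy=3,interpolation=cv2.INTER_CUBIC);b=cv2.resize(b,None,fx=3,fy=3,interpolation=cv2.INTER_CUBIC)
o=np.zeros((600,800,3),np.uint8);o[:a.shape[0],:a.shape[1]]=a[:, :];o[:b.shape[0],399:399+b.shape[1]]=b[:,:401][:, :401]if b.shape[1]>401 else b
cv2.imwrite('pics/c1.png',o)
E
python3 - <<'E'
from h import *
b=cv2.imread('pics/side0.png')[135:295,160:290]
a=cv2.imread('pics/scene0.png')[135:235,165:298]
a=cv2.resize(a,None,fx=3,fy=3,interpolation=cv2.INTER_CUBIC);b=cv2.resize(b,None,fx=3,fy=3,interpolation=cv2.INTER_CUBIC)
o=np.zeros((600,800,3),np.uint8);o[:300,:399]=a;o[:480,400:790]=b
cv2.imwrite('pics/c1.png',o)
E
```

```text
(no output)
```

View pics/c1.png

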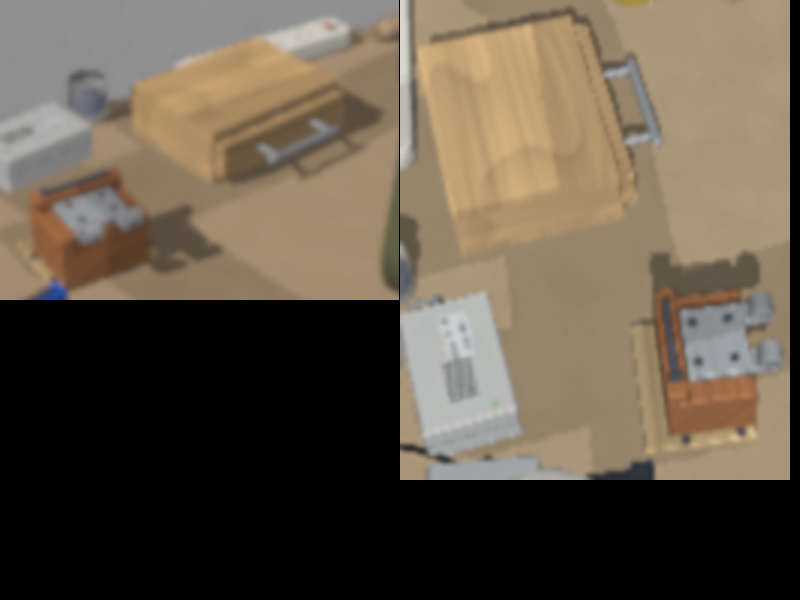

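The crops show handle ends at scene (254,187.7) and (277.7,178.7), matching side (245.7,182.3) and (237.3,154.3). The fixed knuckles are near side (280,238) and (283,254).

Run:
```python
from h import *
s=load('scene0');d=load('side0')
for n,a,b in [('hL',(254,187.7),(245.7,182.3)),('hR',(277.7,178.7),(237.3,154.3)),
 ('boxtop frontL',(165+213/3,135+143/3),(160+220/3,135+207/3)),('boxtop rear L',(165+134/3,135+95/3),(160+62/3,135+248/3)),('boxtop rearR',(165+256/3,135+40/3),(160+20/3,135+45/3))]:
    x,e=tri((s,a),(d,b));print(n,x.round(4),round(e,4))
print('bowl',atz(d,(333,232),.02),'yb',atz(d,(270,122),.02),'pot',atz(d,(203,109),.04))
# jamb: knuckle tips (top faces) at z~.09
for uv in [(757,310),(767,355)]: print('kn',atz(d,(160+(uv[0]-400)/3,135+uv[1]/3),.085).round(4))
for uv in [(655,292),(742,292),(757,432),(668,432)]: print('jc',atz(d,(160+(uv[0]-400)/3,135+uv[1]/3),.07).round(4))
```

```text
hL [ 0.5666 -0.0489  0.0438] 0.0
hR [ 0.5777 -0.1704  0.038 ] 0.0006
boxtop frontL [0.612  0.0138 0.0518] 0.0144
boxtop rear L [0.767  0.0381 0.0535] 0.0147
boxtop rearR [ 0.7963 -0.1915  0.0722] 0.002
bowl [0.34237119 0.15163515 0.02      ] yb [ 0.44666228 -0.31684862  0.02      ] pot [ 0.66996579 -0.39758176  0.04      ]
kn [0.5068 0.1867 0.085 ]
kn [0.5063 0.2328 0.085 ]
jc [0.5935 0.1442 0.07  ]
jc [0.515  0.1568 0.07  ]
jc [0.5262 0.2961 0.07  ]
jc [0.601  0.2842 0.07  ]
```

Run:
```python
from h import *
x,r=pose(); print(r.as_matrix().round(3)); togo([.572,-.11,.14],0.09); print(state()['joints'])
# target shift expressed in turned frame, both options
for k in(0,1):
    a=.09+k*np.pi;y=np.array([np.cos(a),np.sin(a),0]);z=np.array([0,0,-1.]);M=np.c_[np.cross(y,z),y,z]
    print(M.T@(np.array([.572,-.11,.14])-x)/.03)
```

```text
[[ 0.92   0.392 -0.001]
 [ 0.392 -0.92   0.002]
 [ 0.    -0.002 -1.   ]]
shift units [ 16.1  -10.8    3.03]
turns [array([-1.000e-03, -1.000e-03, -1.258e+00]), array([-1.000e-03,  1.000e-03,  1.884e+00])]
[-1.25061520e+00  1.24360150e-01  1.65137565e+00 -2.51419034e-07
  1.36751607e+00 -8.25957185e-02]
[15.23442623 11.99760561  3.01077333]
[-15.23442623 -11.99760561   3.01077333]
```

Emit:
jog_arm(deltas=[[0,0,0,0,0,-0.12],[0,0,0,0,0,-0.12],[0,0,0,0,0,-0.12],[0,0,0,0,0,-0.12],[0,0,0,0,0,-0.12]], grip=0.3)

```text
time_s: 0.57
tcp_pos: [0.2547, -0.5977, 0.2308]
tcp_rot: [-2.75, -1.518, -0.0]
ft_force: [0.1, 0.4, -1.0]
opening: 0.0267
gripper_force: 0.0
```

Emit:
jog_arm(deltas=[[0,0,0,0,0,-0.12],[0,0,0,0,0,-0.12],[0,0,0,0,0,-0.12],[0,0,0,0,0,-0.12],[0,0,0,0,0,-0.12]])

```text
time_s: 0.98
tcp_pos: [0.2547, -0.5977, 0.2307]
tcp_rot: [-2.178, -2.263, -0.001]
ft_force: [0.3, -0.2, -0.1]
opening: 0.0259
gripper_force: 0.0
```

Emit:
jog_arm(deltas=[[0.9,0.7,0,0,0,-0.06],[0.9,0.7,0,0,0,0],[0.9,0.7,0,0,0,0],[0.9,0.7,0,0,0,0],[0.9,0.7,0,0,0,0]])

```text
time_s: 1.4
tcp_pos: [0.349, -0.4535, 0.2309]
tcp_rot: [-2.117, -2.32, -0.0]
ft_force: [1.0, -0.5, -0.2]
opening: 0.0257
gripper_force: 0.0
```

Emit:
jog_arm(deltas=[[0.9,0.7,0,0,0,0],[0.9,0.7,0,0,0,0],[0.9,0.7,0,0,0,0],[0.9,0.7,0,0,0,0],[0.9,0.7,0,0,0,0]])

```text
time_s: 1.82
tcp_pos: [0.4412, -0.3093, 0.2311]
tcp_rot: [-2.117, -2.321, -0.0]
ft_force: [0.2, 0.3, -0.1]
opening: 0.0259
gripper_force: 0.0
```

Emit:
jog_arm(deltas=[[0.9,0.7,0,0,0,0],[0.9,0.7,0,0,0,0],[0.9,0.7,0.3,0,0,0],[0,0,0,0,0,0],[0,0,0,0,0,0]])

```text
time_s: 2.23
tcp_pos: [0.4962, -0.2229, 0.2214]
tcp_rot: [-2.112, -2.324, 0.001]
ft_force: [0.4, -0.3, -0.1]
opening: 0.0252
gripper_force: 0.0
```

Run:
```python
from h import *
togo([.572,-.11,.12],0.09); print(state()['joints'].__repr__(),state()['opening'])
c=cap('wrist','w1')
s=load('scene0')
```

```text
shift units [3.5  2.88 3.38]
turns [array([-0.002, -0.001,  0.005]), array([ 1.000e-03, -2.000e-03, -3.136e+00])]
array([-5.20700857e-01, -1.03836817e-01,  1.89656322e+00, -2.55197365e-04,
        1.35062353e+00, -6.15991864e-01]) 0.025202880515846526
```

View pics/w1.png

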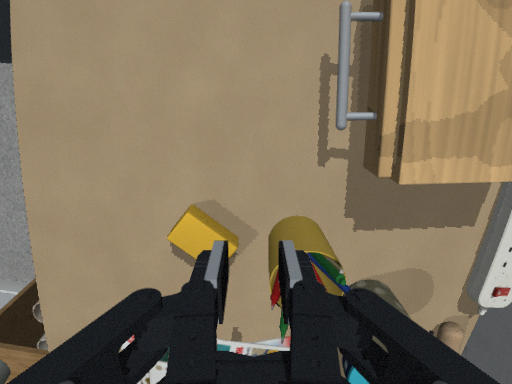

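The wrist view shows the handle bar from (346,7) to (341,123), with the box front to its right.

Run:
```python
from h import *
w=load('w1');s=load('scene0');d=load('side0')
L,_=tri((w,(346,7)),(s,(254,187.7)),(d,(245.7,182.3)));Rr,_=tri((w,(341,123)),(s,(277.7,178.7)),(d,(237.3,154.3)))
print(L,_,Rr); a=atz(w,(346,7),.042);b=atz(w,(341,123),.042);print(a,b,np.arctan2(-(a-b)[0],(a-b)[1]),(a+b)/2)
print(tri((w,(346,7)),(d,(245.7,182.3))),tri((w,(341,123)),(d,(237.3,154.3))))
m=(a+b)/2; m[2]=.1; togo(m,np.arctan2(-(a-b)[0],(a-b)[1]))
```

```text
[ 0.56821685 -0.05346154  0.0395634 ] 0.0035335181630269698 [ 0.57791747 -0.16666332  0.04080874]
[ 0.56711723 -0.056854    0.042     ] [ 0.58013002 -0.16407989  0.042     ] 0.12076804722943421 [ 0.57362363 -0.11046695  0.042     ]
(array([ 0.56725942, -0.05511068,  0.03651929]), np.float64(0.0012193618665033584)) (array([ 0.57845351, -0.16362022,  0.04675741]), np.float64(0.0003304068446897256))
shift units [3.53 2.94 4.06]
turns [array([-0.001, -0.   , -0.027]), array([-0.000e+00,  2.000e-03,  3.114e+00])]
```

Emit:
jog_arm(deltas=[[0.9,0.74,0,0,0,-0.02],[0.9,0.74,0,0,0,0],[0.9,0.74,0.3,0,0,0],[0.83,0.72,0.7,0,0,0],[0,0,1,0,0,0]])

```text
time_s: 2.7
tcp_pos: [0.5767, -0.1081, 0.1656]
tcp_rot: [2.087, 2.339, 0.008]
ft_force: [0.3, -0.7, -0.4]
opening: 0.026
gripper_force: 0.0
```

Emit:
jog_arm(deltas=[[0,0,1,0,0,0],[0,0,1,0,0,0],[0,0,0,0,0,0],[0,0,0,0,0,0]])

```text
time_s: 3.03
tcp_pos: [0.5709, -0.1107, 0.1007]
tcp_rot: [-2.093, -2.338, 0.003]
ft_force: [0.5, -0.1, 0.4]
opening: 0.0257
gripper_force: 0.0
```

Run:
```python
from h import *
togo([.5735,-.1105,.025],0.115)
```

```text
shift units [-0.01  0.1   2.52]
turns [array([-0.004, -0.001, -0.005]), array([-2.000e-03,  6.000e-03,  3.137e+00])]
```

Emit:
jog_arm(deltas=[[0,0.1,0.6,0,0,0],[0,0,0.7,0,0,0],[0,0,0.7,0,0,0],[0,0,0.5,0,0,0],[0,0,0,0,0,0]])

```text
time_s: 3.45
tcp_pos: [0.5748, -0.1103, 0.0268]
tcp_rot: [-2.094, -2.34, 0.001]
ft_force: [-1.1, 0.2, -1.0]
opening: 0.0259
gripper_force: 0.0
```

Emit:
jog_arm(deltas=[[0,0,0,0,0,0],[0,0,0,0,0,0],[0,0,0,0,0,0]], grip=0, squeeze=40)

```text
time_s: 3.7
tcp_pos: [0.5751, -0.1107, 0.0294]
tcp_rot: [2.093, 2.343, -0.003]
ft_force: [-5.2, -2.9, 1.0]
opening: 0.0093
gripper_force: 39.0
```

Emit:
jog_arm(deltas=[[0,-0.4,0,0,0,0],[0,-0.6,0,0,0,0],[0,-0.6,0,0,0,0],[0,-0.6,0,0,0,0],[0,-0.6,0,0,0,0]])

```text
time_s: 4.12
tcp_pos: [0.4931, -0.1209, 0.0295]
tcp_rot: [2.088, 2.338, 0.0]
ft_force: [3.0, -6.5, -6.8]
opening: 0.0093
gripper_force: 40.6
```

Emit:
jog_arm(deltas=[[0,-0.6,0,0,0,0],[0,-0.4,0,0,0,0],[0,-0.2,0,0,0,0],[0,0,0,0,0,0]])

```text
time_s: 4.45
tcp_pos: [0.4565, -0.1256, 0.0295]
tcp_rot: [2.089, 2.338, -0.003]
ft_force: [0.0, -6.8, -6.9]
opening: 0.0089
gripper_force: 40.6
```

Emit:
jog_arm(deltas=[[0,-0.15,0,0,0,0],[0,-0.15,0,0,0,0],[0,0,0,0,0,0]])

```text
time_s: 4.7
tcp_pos: [0.4482, -0.1266, 0.0295]
tcp_rot: [2.088, 2.338, -0.003]
ft_force: [-0.4, -7.9, -6.8]
opening: 0.0093
gripper_force: 40.6
```

Emit:
jog_arm(deltas=[[0,-0.1,0,0,0,0],[0,0,0,0,0,0]])

```text
time_s: 4.87
tcp_pos: [0.4455, -0.1269, 0.0295]
tcp_rot: [2.088, 2.338, -0.002]
ft_force: [0.5, -7.4, -6.7]
opening: 0.0095
gripper_force: 40.6
```

Emit:
jog_arm(deltas=[[0,0,0,0,0,0],[0,0,0,0,0,0],[0,0,-0.5,0,0,0],[0,0,-1,0,0,0],[0,0,-1,0,0,0]], grip=0.35)

```text
time_s: 5.28
tcp_pos: [0.4441, -0.124, 0.1038]
tcp_rot: [-2.093, -2.342, -0.0]
ft_force: [0.4, -0.5, 1.0]
opening: 0.0296
gripper_force: 0.0
```

Emit:
jog_arm(deltas=[[0,0,-1,0,0,0],[0,0,-1,0,0,0],[-0.8,1,-1,0,0,0],[-0.8,1,0,0,0,0],[-0.4,0,0,0,0,0]], grip=1)

```text
time_s: 5.7
tcp_pos: [0.5113, -0.1764, 0.1927]
tcp_rot: [2.087, 2.336, 0.005]
ft_force: [-1.1, 0.6, 0.3]
opening: 0.085
gripper_force: 0.0
```

Emit:
jog_arm(deltas=[[0,0,0,0,0,0],[0,0,0,0,0,0]])

```text
time_s: 5.87
tcp_pos: [0.5058, -0.1743, 0.1886]
tcp_rot: [-2.095, -2.341, -0.001]
ft_force: [-1.1, 0.2, -0.0]
opening: 0.0854
gripper_force: 0.0
```

Run:
```python
from h import *
cap('wrist','w2');print(pose()[0])
```

```text
[ 0.50533307 -0.17378286  0.18813076]
```

View pics/w2.png

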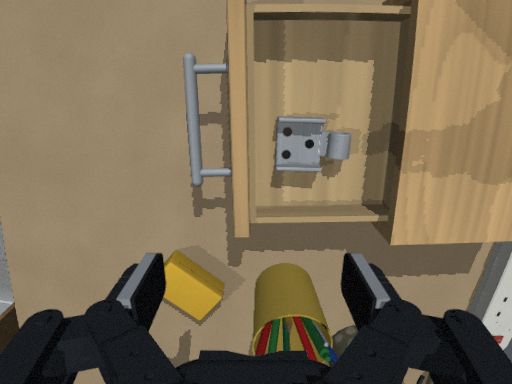

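The wrist view shows the leaf in the open drawer. Its flanges run (277,117)–(327,119) and (275,170)–(321,171), and its knuckle is at (339,145), so it points towards the drawer's rear.

Run:
```python
from h import *
w=load('w2')
f=[atz(w,p,.042) for p in[(277,117),(327,119),(321,171),(275,170)]]
for p in f:print(p.round(4))
print(atz(w,(278,143),.03),atz(w,(349,146),.033))
d1=(f[1]-f[0])+(f[2]-f[3]);print('yaw',np.arctan2(d1[1],d1[0]),np.arctan2(*(f[0]-f[3])[[1,0]])-np.pi/2)
print(state()['joints']); togo([.54,-.13,.19],-1.45)
```

```text
[ 0.5207 -0.1137  0.042 ]
[ 0.5662 -0.1101  0.042 ]
[ 0.5693 -0.1589  0.042 ]
[ 0.5254 -0.1629  0.042 ]
[ 0.525983   -0.13885247  0.03      ] [ 0.59426075 -0.13329493  0.033     ]
yaw 0.08451264368289027 0.09531635512729641
[-4.31936073e-01 -1.01582262e-01  1.95143464e+00  4.73377376e-04
  1.29230110e+00 -5.43661350e-01]
shift units [ 1.32  1.31 -0.06]
turns [array([-1.000e-03, -0.000e+00,  1.562e+00]), array([ 0.00e+00, -1.00e-03, -1.58e+00])]
```

Emit:
jog_arm(deltas=[[0.6,0,0,0,0,0.122],[0.6,0,0,0,0,0.122],[0,0,0,0,0,0.122],[0,0,0,0,0,0.122],[0,0,0,0,0,0.122]])

```text
time_s: 6.33
tcp_pos: [0.5029, -0.1369, 0.1879]
tcp_rot: [-2.704, -1.599, 0.0]
ft_force: [0.3, -0.1, 0.0]
opening: 0.0849
gripper_force: 0.0
```

Emit:
jog_arm(deltas=[[0,0,0,0,0,0.122],[0,0,0,0,0,0.122],[0,0,0,0,0,0.122],[0,0,0,0,0,0.122],[0,0,0,0,0,0.122]])

```text
time_s: 6.75
tcp_pos: [0.503, -0.1372, 0.1879]
tcp_rot: [-3.059, -0.712, 0.0]
ft_force: [-0.3, 0.8, -0.3]
opening: 0.0858
gripper_force: 0.0
```

Emit:
jog_arm(deltas=[[0,0,0,0,0,0.122],[0,0,0,0,0,0.122],[0,0,0,0,0,0.122],[0,0,0,0,0,0],[0,0,0,0,0,0]])

```text
time_s: 7.17
tcp_pos: [0.5033, -0.1376, 0.188]
tcp_rot: [-3.137, -0.158, 0.0]
ft_force: [-0.2, -0.6, -0.9]
opening: 0.0852
gripper_force: 0.0
```

Run:
```python
from h import *
w=cap('wrist','w3');print(pose()[0],state()['joints'])
im=cv2.imread('pics/w3.png'); w2=load('w2')
X=[.545,-.1365,.04];print(proj(w,X))
for p in[(277,117),(327,119),(321,171),(275,170)]: print(proj(w,atz(w2,p,.042)))
```

```text
[ 0.50347115 -0.13770514  0.18800562] [-3.69958775e-01 -1.30786832e-01  1.97820570e+00  2.08520421e-04
  1.29422580e+00  1.10068421e+00]
[[256.66854476 134.83581095]]
[[229.81824348 158.5339966 ]]
[[229.87953754 108.58482606]]
[[284.28300977 110.75484802]]
[[282.47354328 158.82611328]]
```

View pics/w3.png

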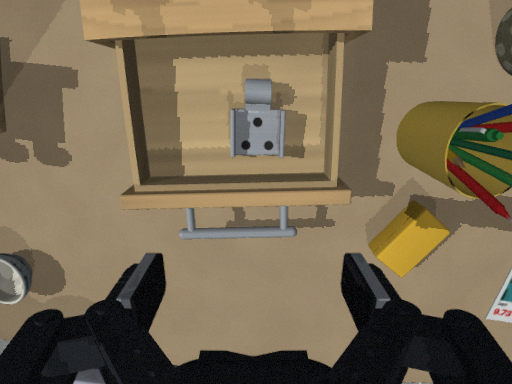

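The second wrist view puts the flange corners at (231,110), (231,157), (284,111) and (283,157), and the knuckle end at (258,79). These match the prediction.

Run:
```python
from h import *
w=load('w3');w2=load('w2')
P=[tri((w,a),(w2,b)) for a,b in [((231,157),(277,117)),((231,110),(327,119)),((284,111),(321,171)),((283,157),(275,170))]]
for p in P:print(p[0].round(4),round(p[1],4))
f=[p[0] for p in P];c=np.mean(f,0);d1=(f[1]-f[0])+(f[2]-f[3]);y=np.arctan2(d1[1],d1[0]);y2=np.arctan2(*((f[0]-f[3])+(f[1]-f[2]))[[1,0]])-np.pi/2
print(c,y,y2)
yaw=(y+y2)/2;g=c+.007*np.array([np.cos(yaw),np.sin(yaw),0]);print(g)
togo([g[0],g[1],.08],yaw-np.pi/2);togo([g[0],g[1],.0235])
```

```text
[ 0.5212 -0.1143  0.0363] 0.0002
[ 0.5655 -0.1107  0.044 ] 0.0007
[ 0.5691 -0.1586  0.0429] 0.0001
[ 0.5261 -0.164   0.0366] 0.0002
[ 0.54544465 -0.1368791   0.03995022] 0.10201569586981421 0.0866346569923011
[ 0.55241353 -0.1362198   0.03995022]
shift units [1.63 0.11 3.6 ]
turns [array([-0.   , -0.   ,  0.006]), array([ 0.   , -0.   , -3.136])]
shift units [1.63 0.11 5.48]
```

Emit:
jog_arm(deltas=[[0.8,0.05,0.3,0,0,0.006],[0.83,0.06,0.8,0,0,0],[0,0,0.9,0,0,0],[0,0,0.8,0,0,0],[0,0,0.8,0,0,0]])

```text
time_s: 7.63
tcp_pos: [0.5529, -0.1366, 0.0788]
tcp_rot: [-3.138, -0.147, 0.0]
ft_force: [0.1, -0.0, -0.2]
opening: 0.0854
gripper_force: 0.0
```

Emit:
jog_arm(deltas=[[0,0,0.6,0,0,0],[0,0,0.5,0,0,0],[0,0,0.4,0,0,0],[0,0,0.2,0,0,0],[0,0,0,0,0,0]])

```text
time_s: 8.05
tcp_pos: [0.5519, -0.1366, 0.0275]
tcp_rot: [-3.137, -0.144, 0.004]
ft_force: [-0.5, 0.8, -0.1]
opening: 0.0854
gripper_force: 0.0
```

Run:
```python
from h import *
togo([.5524,-.1362,.0235],.095-np.pi/2);print(state()['ft_force'])
```

```text
shift units [ 0.02 -0.01  0.13]
turns [array([-0.001,  0.002, -0.003]), array([4.000e-03, 2.000e-03, 3.138e+00])]
[-0.49983366  0.84517539 -0.11603174]
```

Emit:
jog_arm(deltas=[[0,0,0.12,0,0,0],[0,0,0,0,0,0]])

```text
time_s: 8.22
tcp_pos: [0.5536, -0.1372, 0.026]
tcp_rot: [3.138, 0.143, 0.002]
ft_force: [1.0, -0.3, -0.3]
opening: 0.0852
gripper_force: 0.0
```

Emit:
jog_arm(deltas=[[0,0,0,0,0,0],[0,0,0,0,0,0],[0,0,0,0,0,0],[0,0,0,0,0,0]], grip=0, squeeze=60)

```text
time_s: 8.55
tcp_pos: [0.554, -0.1373, 0.0266]
tcp_rot: [3.138, 0.143, 0.003]
ft_force: [-0.1, 0.0, -2.0]
opening: 0.0484
gripper_force: 62.2
```

Emit:
jog_arm(deltas=[[0,0,-0.4,0,0,0],[0,0,-0.8,0,0,0],[0,0,-0.9,0,0,0],[0,0,-0.9,0,0,0],[0,0,-0.9,0,0,0]])

```text
time_s: 8.97
tcp_pos: [0.5523, -0.1368, 0.1436]
tcp_rot: [-3.138, -0.143, 0.002]
ft_force: [0.5, -0.6, -2.2]
opening: 0.0481
gripper_force: 62.4
```

Emit:
jog_arm(deltas=[[0,0,-0.9,0,0,0],[0,0,-0.4,0,0,0],[0,0,0,0,0,0],[0,0,0,0,0,0]])

```text
time_s: 9.3
tcp_pos: [0.5529, -0.137, 0.1813]
tcp_rot: [3.138, 0.143, 0.001]
ft_force: [0.3, -0.2, -3.4]
opening: 0.0487
gripper_force: 62.5
```

Run:
```python
from h import *
cap('wrist','w4');print(pose()[0],state()['gripper_force'],state()['joints'])
for p in [(.45,.2,.18)]: togo(p,-.08-np.pi/2)
```

```text
[ 0.55204195 -0.1366717   0.17966453] 62.52769947052002 [-3.37093492e-01 -1.49959536e-02  1.88351803e+00  2.13119230e-05
  1.27571652e+00  1.14290972e+00]
shift units [-2.370e+00 -1.148e+01  1.000e-02]
turns [array([-0.001,  0.002,  0.171]), array([-4.000e-03, -1.000e-03, -2.971e+00])]
```

Emit:
jog_arm(deltas=[[0,0,0,0,0,0.086],[0,-0.5,0,0,0,0.085],[-0.4,-0.9,0,0,0,0],[-0.4,-0.9,0,0,0,0],[-0.4,-0.9,0,0,0,0]])

```text
time_s: 9.77
tcp_pos: [0.5215, -0.0374, 0.178]
tcp_rot: [-3.138, 0.128, 0.009]
ft_force: [0.9, 0.8, -1.8]
opening: 0.0484
gripper_force: 62.5
```

Emit:
jog_arm(deltas=[[-0.4,-0.9,0,0,0,0],[-0.4,-0.9,0,0,0,0],[-0.4,-0.9,0,0,0,0],[-0.4,-0.9,0,0,0,0],[-0.4,-0.9,0,0,0,0]])

```text
time_s: 10.18
tcp_pos: [0.4723, 0.102, 0.1783]
tcp_rot: [3.138, -0.126, -0.008]
ft_force: [0.8, 1.5, -2.1]
opening: 0.0487
gripper_force: 62.5
```

Emit:
jog_arm(deltas=[[-0.4,-0.9,0,0,0,0],[-0.4,-0.9,0,0,0,0],[-0.4,-0.9,0,0,0,0],[0,0,0,0,0,0],[0,0,0,0,0,0]])

```text
time_s: 10.6
tcp_pos: [0.4433, 0.1852, 0.1787]
tcp_rot: [3.137, -0.121, -0.007]
ft_force: [0.5, -0.1, -1.3]
opening: 0.0484
gripper_force: 62.7
```

Run:
```python
from h import *
cap('wrist','w5');print(pose()[0],pose()[1].as_matrix().round(3),state()['gripper_force'])
b=cv2.imread('pics/w5.png');cv2.imwrite('pics/w5b.png',cv2.resize(b[0:384,56:456],(800,768),interpolation=cv2.INTER_CUBIC)[:600])
```

```text
[0.4438972  0.18444449 0.17904077] [[ 0.997 -0.079 -0.004]
 [-0.079 -0.997 -0.002]
 [-0.004  0.002 -1.   ]] 62.730796337127686
```

View pics/w5b.png

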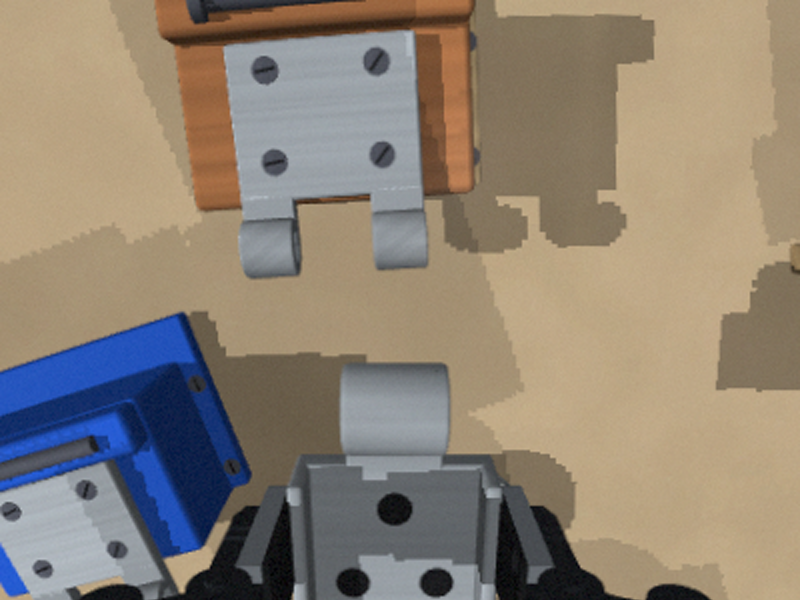

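The view shows the fixed knuckles spanning about (240–300, 220–278) and (373–428, 210–270) in the crop. The held knuckle spans (340–449, 364–455), level in the grip.

```bash
cat > fit.py <<'E'
from h import *
from scipy.optimize import least_squares
t=np.linspace(0,2*np.pi,73)
def circ(ctr,yaw,yo,r=.011):
    ex=np.array([np.cos(yaw),np.sin(yaw),0]);ey=np.array([-np.sin(yaw),np.cos(yaw),0])
    return ctr+yo*ey+r*(np.cos(t)[:,None]*ex+np.sin(t)[:,None]*np.array([0,0,1]))
def ext(c,P):
    q=proj(c,P); return q[:,1].min(),q[:,1].max()
def fitcyl(c,z,ends,rows_lo=None,rows_hi=None,cols=None,free_z=False):
    # ends: list of y offsets; cols: col of each end ; rows_hi: max row; rows_lo: min row
    def f(p):
        ctr=np.array([p[0],p[1],p[3] if free_z else z]);o=[]
        for i,e in enumerate(ends):
            P=circ(ctr,p[2],e);q=proj(c,P)
            if rows_lo and rows_lo[i] is not None:o.append(q[:,1].min()-rows_lo[i])
            if rows_hi and rows_hi[i] is not None:o.append(q[:,1].max()-rows_hi[i])
            if cols and cols[i] is not None:
                # leftmost/rightmost silhouettes
                s,v=cols[i]; o.append((q[:,0].min() if s<0 else q[:,0].max())-v)
        return o
    p0=[.5,.2,-.08]+([z] if free_z else [])
    r=least_squares(f,p0);return r.x,r.fun
E
python3 - <<'E'
from fit import *
c=load('w5');X=lambda x:56+x/2
x,res=fitcyl(c,.081,[.0345,.0145,-.0145,-.0345],
 rows_lo=[223/2,218/2,213/2,209/2],rows_hi=[278/2,275.5/2,271/2,268/2],
 cols=[(-1,X(239.5)),(1,X(301)),(-1,X(372.5)),(1,X(428.5))])
print('jamb',x.round(4),res.round(1))
x2,r2=fitcyl(c,.081,[.0345,.0145,-.0145,-.0345],
 rows_lo=[223/2,218/2,213/2,209/2],rows_hi=[278/2,275.5/2,271/2,268/2],
 cols=[(-1,X(239.5)),(1,X(301)),(-1,X(372.5)),(1,X(428.5))],free_z=True)
print('free',x2.round(4),r2.round(1))
a=atz(c,(X(203),105),.07);b=atz(c,(X(473),95),.07);print('front edge',a,b,np.linalg.norm(a-b),np.arctan2(-(a-b)[0],(a-b)[1]),(a+b)/2)
p,r=pose()
for fz in(0,1):
    l,rl=fitcyl(c,p[2]+.0067,[.012,-.012],rows_lo=[364.5/2,363.5/2],rows_hi=[456/2,455/2],cols=[(-1,X(340)),(1,X(449.5))],free_z=fz)
    print('leaf',l.round(4),rl.round(1),'rel tcp',r.inv().apply(np.array([l[0],l[1],l[3] if fz else p[2]+.0067])-p).round(4))
E
```

```text
jamb [ 0.5023  0.2026 -0.0173] [-1.   0.9 -0.9 -0.4  0.4  0.8 -0.4  0.3 -0.3 -0.   0.2  0.4]
free [ 0.502   0.203  -0.0166  0.0776] [-0.8  0.7 -0.2 -0.2  0.2  1.  -0.2  0.1 -0.5  0.2  0.  -0.2]
front edge [0.5189831  0.25421149 0.07      ] [0.51798371 0.14886432 0.07      ] 0.10535190947884007 -0.009486333113223736 [0.51848341 0.20153791 0.07      ]
leaf [ 0.4738  0.1829 -0.0683] [-1.   1.1 -0.8 -1.   1.1  0.8] rel tcp [ 0.0299 -0.0008 -0.0068]
leaf [ 0.4719  0.183  -0.0662  0.1806] [-0.2  0.2  0.3 -0.2  0.2 -0.3] rel tcp [ 0.028  -0.0008 -0.0017]
```

Run:
```python
from fit import *
c=load('w5');X=lambda x:56+x/2
print('blue stop corner',atz(c,(X(145),215),.086),'knuckle',atz(c,(X(170),295),.085),'block corner',atz(c,(X(185),182),.07),atz(c,(X(205),270),.03))
d=load('side0');print(atz(d,(316,275),.07),atz(d,(350,270),.085),atz(d,(345,268),.07))
p=np.array([.4376,.2035,.1]);togo(p,-.017-.005-np.pi/2)
```

```text
blue stop corner [0.43513157 0.288351   0.086     ] knuckle [0.35595078 0.29436655 0.085     ] block corner [0.4574228  0.27236646 0.07      ] [0.34771368 0.2950643  0.03      ]
[0.43064375 0.29987183 0.07      ] [0.34531491 0.30677088 0.085     ] [0.35228319 0.29203506 0.07      ]
shift units [-0.25 -0.62  2.63]
turns [array([ 0.002,  0.004, -0.057]), array([ 6.000e-03, -3.000e-03,  3.085e+00])]
```

Emit:
jog_arm(deltas=[[-0.1,-0.3,0.4,0,0,-0.055],[-0.15,-0.32,0.6,0,0,0],[0,0,0.8,0,0,0],[0,0,0.6,0,0,0],[0,0,0.2,0,0,0]])

```text
time_s: 11.07
tcp_pos: [0.4363, 0.2015, 0.0989]
tcp_rot: [3.138, -0.042, -0.011]
ft_force: [-0.5, -0.1, -1.6]
opening: 0.0481
gripper_force: 62.7
```

Emit:
jog_arm(deltas=[[0,0,0,0,0,0],[0,0,0,0,0,0],[0,0,0,0,0,0]])

```text
time_s: 11.32
tcp_pos: [0.4398, 0.2033, 0.1047]
tcp_rot: [-3.141, 0.041, -0.003]
ft_force: [0.3, 0.0, -1.9]
opening: 0.0488
gripper_force: 62.7
```

Run:
```python
from h import *
P=[]
for i in range(4):
    c=cap('wrist','w6') if i==0 else capture('wrist'); P.append(pose()[0])
print(np.round(P,4),pose()[1].as_matrix().round(3))
b=load('w6')['image'][:,:,::-1];cv2.imwrite('pics/w6b.png',cv2.resize(b[0:250,96:416],(800,625),interpolation=cv2.INTER_CUBIC)[:600])
```

```text
[[0.4399 0.2035 0.1049]
 [0.4399 0.2036 0.105 ]
 [0.4397 0.2037 0.1048]
 [0.4395 0.2037 0.1046]] [[ 1.    -0.025  0.002]
 [-0.025 -1.     0.001]
 [ 0.002 -0.001 -1.   ]]
```

View pics/w6b.png

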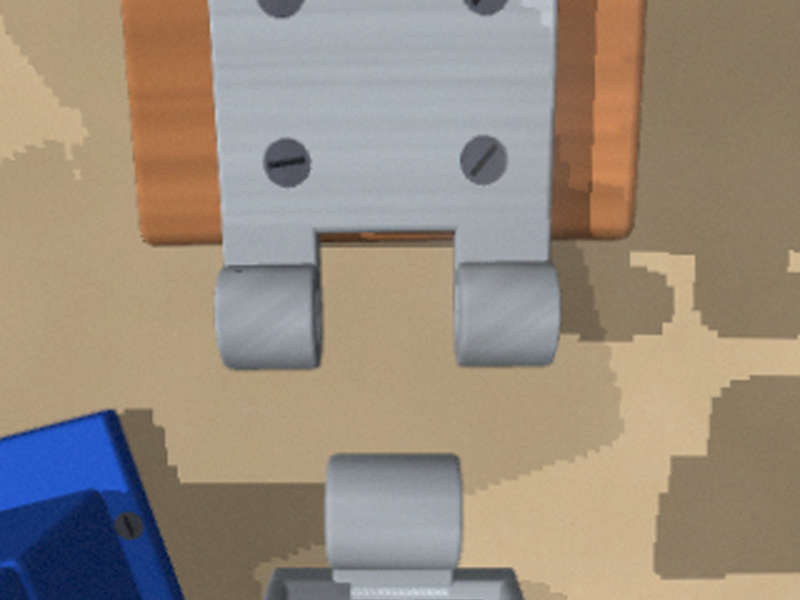

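The closer view shows the fixed knuckle columns at 216–321 and 454–559, with front edges at rows 365–369. The held knuckle spans columns 326–462, with its tip at row 454.

```bash
cat > j.py <<'E'
from fit import *
E4=[.0345,.0145,-.0145,-.0345];S=[-1,1,-1,1]
def cv(v,s,o=0): return o+(np.array(v)+.5)/s-.5
def res(c,ctr,yaw,ends,sg,cols,rows,hi):
    o=[]
    for e,s,cc,rr in zip(ends,sg,cols,rows):
        q=proj(c,circ(ctr,yaw,e)); o+=[(q[:,0].min() if s<0 else q[:,0].max())-cc,(q[:,1].max() if hi else q[:,1].min())-rr]
    return np.array(o)
E
python3 - <<'E'
from j import *
c5,c6=load('w5'),load('w6')
f5=(cv([239.5,301,372.5,428.5],2,56),cv([278,275.5,271,268],2))
f6=(cv([216,321,454.5,559.5],2.5,96),cv([369,369,366,365.5],2.5))
fj=lambda p:np.r_[res(c5,p[:3],p[3],E4,S,*f5,True),res(c6,p[:3],p[3],E4,S,*f6,True)]
r=least_squares(fj,[.5,.2,.08,0]);print('joint',r.x.round(4),r.fun.round(1))
for z in(.078,.081):
    r6=least_squares(lambda p:res(c6,np.r_[p[:2],z],p[2],E4,S,*f6,True),[.5,.2,0]);print('w6',z,r6.x.round(4),r6.fun.round(1))
r6=least_squares(lambda p:res(c6,p[:3],p[3],E4,S,*f6,True),[.5,.2,.08,0]);print('w6 free',r6.x.round(4))
tcp=np.array([.4397,.2036,.1048]);Rm=pose()[1]
l6=(cv([326,462],2.5,96),cv([454,454],2.5))
for dz in(.0045,.007,):
    l=least_squares(lambda p:res(c6,np.r_[p[:2],tcp[2]+dz],p[2],[.012,-.012],[-1,1],*l6,False),[.47,.2,0]);print('leaf',dz,l.x.round(4),l.fun.round(1),Rm.inv().apply(np.r_[l.x[:2],tcp[2]+dz]-tcp).round(4))
l=least_squares(lambda p:res(c6,p[:3],p[3],[.012,-.012],[-1,1],*l6,False),[.47,.2,.11,0]);print('free',l.x.round(4),l.fun.round(1))
E
```

```text
joint [ 0.5027  0.2031  0.0782 -0.0183] [-0.4  0.2  0.9 -0.3 -0.5 -0.3 -0.2 -0.4 -0.5  0.   1.4 -0.4 -1.   0.4
  0.2  0.5]
w6 0.078 [ 0.5027  0.2031 -0.0141] [-0.5  0.2  1.4 -0.4 -1.   0.2  0.1  0.1]
w6 0.081 [ 0.5032  0.2031 -0.0141] [-1.8  0.2  1.  -0.4 -0.6  0.2  1.5  0.1]
w6 free [ 0.5027  0.2031  0.0782 -0.0141]
leaf 0.0045 [ 0.4694  0.2026 -0.0256] [-0.4  0.   0.4  0. ] [ 0.0298  0.0002 -0.0044]
leaf 0.007 [ 0.4701  0.2026 -0.0256] [-1.  0.  1.  0.] [ 0.0305  0.0002 -0.0069]
free [ 0.4689  0.2027  0.1073 -0.0256] [-0. -0.  0. -0.]
```

Emit:
jog_arm(deltas=[[0,0,0.4,0,0,-0.01],[0,0,0.4,0,0,0],[0,0,0.2,0,0,0],[0,0,0,0,0,0],[0,0,0,0,0,0]])

```text
time_s: 11.93
tcp_pos: [0.4377, 0.2033, 0.072]
tcp_rot: [3.141, -0.024, -0.004]
ft_force: [-0.1, 0.1, -2.8]
opening: 0.0486
gripper_force: 62.7
```

Emit:
jog_arm(deltas=[[0,0,0,0,0,0],[0,0,0,0,0,0]])

```text
time_s: 12.1
tcp_pos: [0.439, 0.2037, 0.0737]
tcp_rot: [-3.141, 0.024, -0.001]
ft_force: [-0.1, 0.4, -1.2]
opening: 0.0484
gripper_force: 62.7
```

Run:
```python
from h import *
P=[]
for i in range(4):
    c=cap('wrist','w7') if i==0 else capture('wrist'); P.append(pose()[0])
print(np.round(P,4),state()['ft_force']);m=np.mean(P,0);print(m)
print(pose()[1].as_matrix().round(4))
x=pose()[1].inv().apply(np.array([.4397+.0331,.2036+.0003,.0745])-m)/.03;print(x)
```

```text
[[0.4391 0.2037 0.0739]
 [0.4391 0.2037 0.0739]
 [0.439  0.2037 0.0739]
 [0.439  0.2036 0.0738]] [ 0.02620091 -0.9477484  -3.02523681]
[0.43904391 0.20367054 0.07387027]
[[ 9.999e-01 -1.520e-02  9.000e-04]
 [-1.520e-02 -9.999e-01  3.000e-04]
 [ 8.000e-04 -3.000e-04 -1.000e+00]]
[ 1.12497355 -0.02478228 -0.02003122]
```

Emit:
jog_arm(deltas=[[0.2,-0.02,-0.02,0,0,0],[0.3,0,0,0,0,0],[0.3,0,0,0,0,0],[0.25,0,0,0,0,0],[0,0,0,0,0,0]])

```text
time_s: 12.72
tcp_pos: [0.4723, 0.2037, 0.0744]
tcp_rot: [-3.141, 0.025, -0.002]
ft_force: [-0.5, 0.1, -2.0]
opening: 0.0486
gripper_force: 62.7
```

Emit:
jog_arm(deltas=[[0,0,0,0,0,0],[0,0,0,0,0,0],[0,0,0,0,0,0],[0,0,0,0,0,0]])

```text
time_s: 13.05
tcp_pos: [0.4698, 0.2036, 0.0738]
tcp_rot: [3.141, -0.024, -0.001]
ft_force: [0.4, -0.5, -2.5]
opening: 0.0485
gripper_force: 62.7
```

Run:
```python
from h import *
P=[]
for i in range(4):
    c=cap('wrist','w8') if i==0 else capture('wrist'); P.append(pose()[0])
print(np.round(P,4),state()['ft_force'],state()['gripper_force'])
cap('side','s8');cap('scene','sc8')
b=load('w8')['image'][:,:,::-1];cv2.imwrite('pics/w8b.png',cv2.resize(b[40:240,136:376],(720,600),interpolation=cv2.INTER_CUBIC))
```

```text
[[0.4698 0.2036 0.0739]
 [0.4699 0.2037 0.0739]
 [0.4699 0.2037 0.074 ]
 [0.47   0.2037 0.074 ]] [ 0.36254029  0.41926841 -1.92433841] 62.745795249938965
```

View pics/w8b.png

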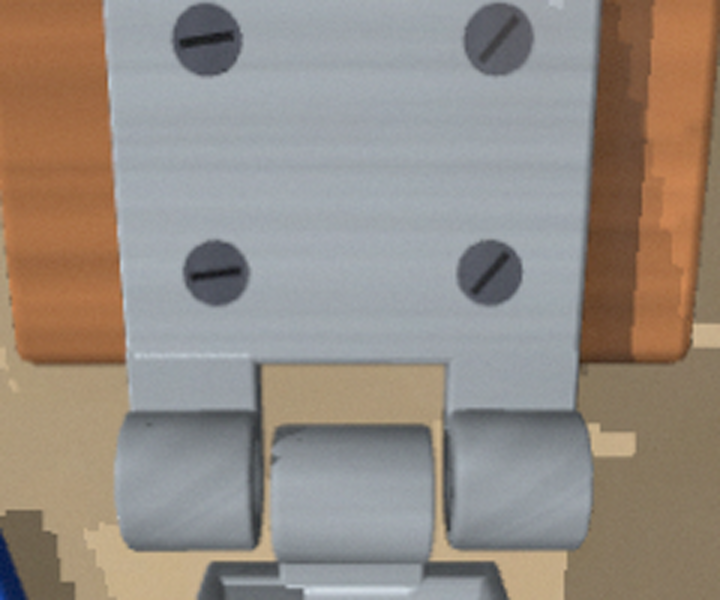

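The knuckle is in the gap, with the left fixed knuckle at columns 117–262, the loose one at 271–434 and the right one at 445–592. The fixed front edge is at row 549 and the loose tip at 425. I'll extract edges at sub-pixel level to check x, y and z.

Run:
```python
from j import *
c=load('w8');g=cv2.cvtColor(c['image'],cv2.COLOR_RGB2LAB).astype(float)
g=cv2.GaussianBlur(g,(0,0),.7)
def edge(prof,lo,hi):  # prof Nx3 between idx
    d=np.linalg.norm(np.gradient(prof,axis=0),axis=1)[lo:hi];i=d.argmax()
    if 0<i<len(d)-1:
        a,b,e=d[i-1:i+2];return lo+i+.5*(a-e)/(a-2*b+e)
    return lo+i
X=lambda x:(x+.5)/3-.5+136
Y=lambda y:(y+.5)/3-.5+40
def cols(xc,y0,y1): 
    x=X(xc);return [round(edge(g[r],int(x-4),int(x+5)),2) for r in range(int(Y(y0)),int(Y(y1)),2)]
def rows(yc,x0,x1):
    y=Y(yc);return [round(edge(g[:,q],int(y-4),int(y+5)),2) for q in range(int(X(x0)),int(X(x1)),5)]
for n,x in[('FLo',117),('FLi',262),('LL',271),('LR',434),('FRi',445),('FRo',592)]:print(n,cols(x,430,545))
print('Ltop',rows(425,282,428));print('FLbot',rows(550,130,255));print('FRbot',rows(550,460,580));print('FLtop',rows(411,130,255),'FRtop',rows(411,460,580));print('Lbot',rows(562,282,428))
```

```text
FLo [np.float64(175.53), np.float64(174.99), np.float64(174.62), np.float64(174.32), np.float64(174.12), np.float64(173.78), np.float64(173.5), np.float64(173.42), np.float64(173.52), np.float64(173.52), np.float64(173.49), np.float64(173.5), np.float64(173.8), np.float64(174.12), np.float64(174.35), np.float64(175.03), np.float64(175.37), np.float64(175.81), np.float64(176.44)]
FLi [np.float64(223.15), np.float64(223.2), np.float64(223.35), np.float64(223.48), np.float64(223.51), np.float64(223.53), np.float64(223.79), np.float64(223.99), np.float64(223.83), np.float64(223.83), np.float64(223.84), np.float64(223.75), np.float64(223.55), np.float64(223.37), np.float64(223.04), np.float64(222.98), np.float64(222.79), np.float64(222.68), np.float64(222.31)]
LL [np.float64(223.15), np.float64(223.2), np.float64(223.35), np.float64(223.48), np.float64(223.51), np.float64(223.53), np.float64(223.79), np.float64(223.99), np.float64(223.83), np.float64(223.83), np.float64(223.84), np.float64(223.75), np.float64(223.55), np.float64(223.37), np.float64(223.04), np.float64(222.98), np.float64(
[... 1563 characters left out ...]
 [np.int64(227), np.int64(227), np.int64(227), np.float64(223.27), np.float64(223.22), np.float64(223.18), np.float64(223.19), np.float64(223.19)]
FLtop [np.float64(176.76), np.float64(176.46), np.float64(176.45), np.float64(176.4), np.float64(176.4), np.float64(176.13), np.float64(176.12), np.float64(176.11), np.float64(176.38)] FRtop [np.float64(176.07), np.float64(175.8), np.float64(175.81), np.float64(175.98), np.float64(176.11), np.float64(176.16), np.float64(176.16), np.float64(176.16)]
Lbot [np.float64(228.03), np.float64(227.89), np.float64(227.87), np.float64(227.92), np.float64(227.9), np.float64(227.91), np.float64(227.9), np.float64(227.91), np.float64(227.91), np.float64(227.9)]
```

```bash
cat >> j.py <<'E'
def fit8(c,ends,sg,cols,lo,hi,sel,z=None):
    # lo/hi rows at ends, sel: which ends have cols
    def f(p):
        o=[]
        for e,s,cc,l,h in zip(ends,sg,cols,lo,hi):
            q=proj(c,circ(np.r_[p[:2],p[3] if z is None else z],p[2],e))
            if cc is not None:o.append((q[:,0].min() if s<0 else q[:,0].max())-cc)
            o+=[q[:,1].min()-l,q[:,1].max()-h]
        return o
    r=least_squares(f,[.5,.2,0]+([.08] if z is None else []));return r.x,r.fun
E
python3 - <<'E'
from j import *
c=load('w8');g=cv2.GaussianBlur(cv2.cvtColor(c['image'],cv2.COLOR_RGB2GRAY).astype(float),(0,0),.6)
d=np.abs(np.gradient(g[188:215],axis=1)).mean(0)
for a,b in((222,230),(277,287)):print(a,d[a:b].round(1))
F=dict(ends=[.0345,-.0345],sg=[-1,1],cols=[173.5,332.5],lo=[176.45,175.95],hi=[223.5,223.15])
L=dict(ends=[.012,-.012],sg=[-1,1],cols=[226.0,280.3],lo=[180.88,180.86],hi=[227.9,227.9])
for nm,D in(('F',F),('L',L)):
    for z in(None,.081,.079):
        x,r=fit8(c,sel=None,z=z,**D);print(nm,z,x.round(4),r.round(2))
E
```

```text
222 [ 7.5 27.3 28.7  9.7  5.9  3.1  3.5  3. ]
277 [ 1.5  5.7  9.3  7.3 14.9 12.9 38.8 21.5  8.7 22.1]
F None [ 0.5019  0.2034 -0.0117  0.0784] [-0.03  0.01 -0.01  0.02  0.08 -0.08]
F 0.081 [ 0.5028  0.2033 -0.0117] [-1.66 -0.35  0.53  1.65 -0.29  0.45]
F 0.079 [ 0.5021  0.2034 -0.0117] [-0.39 -0.07  0.11  0.39 -0.    0.04]
L None [ 0.4993  0.2033 -0.0146  0.0774] [-0.28  0.17 -0.17  0.28  0.18 -0.18]
L 0.081 [ 0.5006  0.2033 -0.0146] [-1.06 -0.42  0.47  1.06 -0.4   0.46]
L 0.079 [ 0.4999  0.2033 -0.0146] [-0.62 -0.08  0.11  0.62 -0.07  0.09]
```

Emit:
jog_arm(deltas=[[0.04,0,-0.025,0,0,0],[0.04,0,0,0,0,0],[0,0,0,0,0,0],[0,0,0,0,0,0],[0,0,0,0,0,0]])

```text
time_s: 13.77
tcp_pos: [0.4726, 0.2036, 0.0747]
tcp_rot: [3.141, -0.024, -0.0]
ft_force: [-0.1, 0.3, -2.8]
opening: 0.0487
gripper_force: 62.7
```

Emit:
jog_arm(deltas=[[0,0,0,0,0,0],[0,0,0,0,0,0],[0,0,0,0,0,0],[0,0,0,0,0,0],[0,0,0,0,0,0]])

```text
time_s: 14.18
tcp_pos: [0.4725, 0.2036, 0.0747]
tcp_rot: [-3.141, 0.024, 0.0]
ft_force: [-0.6, -0.2, -2.0]
opening: 0.0485
gripper_force: 62.7
```

Run:
```python
from j import *
c=cap('wrist','w9');s=state();print(s['tcp_pos'],s['ft_force'],s['gripper_force'],s['time_s'],np.abs(s['dq']).max())
g=cv2.GaussianBlur(cv2.cvtColor(c['image'],cv2.COLOR_RGB2LAB).astype(float),(0,0),.7)
def edge(prof,lo,hi):
    d=np.linalg.norm(np.gradient(prof,axis=0),axis=1)[lo:hi];i=d.argmax()
    if 0<i<len(d)-1:
        a,b,e=d[i-1:i+2];return lo+i+.5*(a-e)/(a-2*b+e)
    return lo+i
def rows(y,x0,x1):return np.round([edge(g[:,q],y-4,y+5) for q in range(x0,x1,5)],1)
for n,y,x0,x1 in[('Ltop',175,232,278),('Lbot',222,232,278),('FLtop',171,182,218),('FLbot',218,182,210),('FRtop',171,292,328),('FRbot',218,300,328)]:print(n,rows(y,x0,x1))
for n,x in(('FLo',173),('FRo',332)):print(n,np.round([edge(g[r],x-4,x+5) for r in range(184,206,3)],1))
b=c['image'][:,:,::-1];cv2.imwrite('pics/w9b.png',cv2.resize(b[40:240,136:376],(720,600),interpolation=cv2.INTER_CUBIC))
```

```text
[0.47256317 0.2036223  0.07472572] [-0.06918561  0.9182097  -2.33081688] 62.7468466758728 14.2333 0.003030623077628634
Ltop [179 179 179 179 179 179 179 179 179 179]
Lbot [224.6 224.6 224.6 224.7 224.6 224.9 224.7 224.8 224.6 226. ]
FLtop [167.7 167.  175.  175.  173.4 173.4 173.3 167. ]
FLbot [219.2 216.3 222.  219.8 222.  220.4]
FRtop [167.  167.8 167.  167.  167.  167.  169.  173.9]
FRbot [217.5 222.  222.  222.  219.3 217. ]
FLo [177.  177.  176.2 175.7 175.2 174.8 174.5 174.6]
FRo [329.1 330.2 331.2 331.7 331.1 331.5 331.8 331.5]
```

View pics/w9b.png

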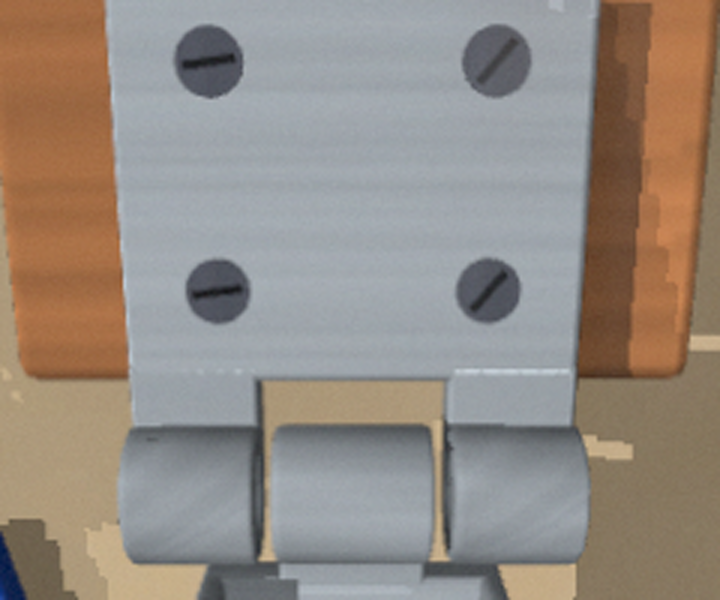

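The three knuckles line up in the image: loose at rows 425–562, fixed at rows 426–563. The side gaps are about equal (262–271 and 434–445), there is no contact force, and the leaf is held still.

```bash
python3 -c "
from bench import *
print(sign_off())"
```

```text
the job is handed in; nothing more can be done
None
```

I opened the drawer, took out the hinge leaf and handed the job in with it held still. Its knuckle sits in the gap, lined up with the fixed holes as far as the last wrist picture shows, and there was no sign of it pressing on the fixed leaf; `sign_off()` gave no verdict.

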